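# Close the damper and pull the spark-filter cassette

## Robot

A 7-joint arm with a two-finger parallel gripper is mounted at the origin on the work surface. World frame = base frame: x ahead of the robot, y to its left, z up, the work surface at z = 0. Lengths are in m, angles in rad, forces in N, time in s.
With the tool pointing down it reaches from about 0.4 to 0.75 m from the base axis. Payload 19.5 kg.
Tool frame: the origin (TCP) lies at the very end of the fingers, on their centre line; the grasp point (between the pads) lies 19 mm behind it; y points along the fingers, x is the direction in which the jaws open and shut, and the axes are right-handed (so a half turn about y gives the same grasp; the last joint's range is limited). The gripper opens to 85 mm and grips with 20 to 120 N. Pads are 22 mm wide; open, the fingers measure 114 mm over their backs; the gripper's body (76 mm by 85 mm) begins 54 mm behind the grasp point. The pads swing forward as they close: fully open they stand 13 mm farther back than shut.
Start: joints at [-1.317, 0.707, -0.028, 1.485, 0.022, 0.951, -0.075], TCP at [0.168, 0.55, 0.231] pointing down, gripper open.
Joint ranges: [-2.71, 2.71], [-0.32, 2.16], [-1.57, 1.52], [0, 2.45], [-1.46, 4.6], [0, 2.02], [-2.83, 2.83]. Speed limits (rad/s): [1.89, 1.89, 2.57, 2.57, 3.01, 3.01, 3.01].

## Interface

Orientations are given as a unit quaternion [x, y, z, w].
In Python, from bench import r gives the robot as it stands.
- The arm moves only by the shell command python3 -m inch 'ROWS' [FORCE]. ROWS is JSON, a list of rows, each a list of 7 numbers: the turn, a rotation vector about the tool's x, y, z in units of 5 degrees (1.0 is 5 degrees), then the shift along the tool's x, y, z in units of 25 mm (1.0 is 25 mm), then the opening, from 0 (shut) to 1 (fully open). In form: [[ax, ay, az, x, y, z, claw], ...]. A call has exactly 8 rows; each row shifts and turns the pose as measured when the row begins, along the tool's axes as they then stand; what a row does not reach is not made up. A row lasts 1/10 s, in which the tool goes at most 50 mm and 8.59 degrees, less where a joint would pass 70% of its speed; a pose out of reach is approached as far as the arm can. A call is refused whole if a number of a shift passes 1 or a number of a turn 1, either way. A call with a gripper value outside its range is refused whole. The fingers move at their own pace and stop on an object; FORCE is the grip in N (left out, the last holds). Time passes only in rows, so rows that do not move let the fingers close, or fill a call up. It gives the time, the measured TCP pose, the force and the opening at its end, in the units of the state.
- r.observe(): the state, without advancing time (a new reading comes with each control period).
- r.capture(name): name is "scene" or "top" or "wrist"; returns a dict with "frame" (384x512x3 uint8, red, green, blue), "z_map" (384x512 float32, m along the optical axis (not along the pixel's ray), 0 where there is no reading), "fovy" (degrees; the focal length in pixels is half the picture's height over the tangent of half this angle, whatever the lens; pixels are square), "cx", "cy" (the principal point, pixels), "rvec" (rotation vector, rad) and "tvec" (3), from world to camera coordinates, as OpenCV has them; the wrist camera has in their place "hand_eye" (4x4, takes a point from camera to tool coordinates, whose origin is the TCP and whose axes are the tool frame's). Camera axes: x right, y down, z forward; pixel columns grow to the right and rows downward; lengths in m; the calibration is good to about 2 mm. A picture is of the moment at which its call begins: read the wrist's pose just before it.
- r.hand_in(): hands the job in, once; it reports no verdict.
The state is a dict: "time_s": time; "joints": joint angles; "dq": joint speeds; "effort": joint torques, N m; "eef_pos": TCP position; "tool_rot": TCP orientation; "wrist_force": force on the tool from outside, world axes, zero at the start; "wrist_torque": the same for the moment, N m; "opening": finger opening in m.
Only numpy, scipy, OpenCV 4.12 (cv2) and the standard library are available. Lean on these libraries where they do the work, as an engineer would, in place of code of your own. Each camera call takes 0.05 s, during which the arm holds its last target.

## Task

Crank the handwheel on the fume extractor's filter box anticlockwise (seen from above) until its crank peg and pointer line up with the upright mark post at the front of the box: that closes the damper. Then pinch the two black side catches of the filter cassette together between the fingers, lift the cassette straight up out of its slot until all of it is at least 3 cm above the box, and finish while still holding it there, upright and still, by both squeezed catches. Leave the wheel on the mark and do not disturb the hammer, the rod can and the piece of angle steel lying around the box.

Things in the scene. Friction and masses are not known exactly. Their poses are not given: they have to be found in the camera images.
- filter_box: Grey steel filter box fixed to the bench, 180 mm (its x) by 400 mm (its y), top 75 mm above the bench. Origin: centre of its underside; -x side faces roughly to the robot, z up. Handwheel axis at y +105 mm; the cassette's slot (94 x by 62 y mm, in a 6 mm top plate) is centred at y -105 mm. A 100 mm round duct stub on the +x side reaches 178 mm from the origin, 107 mm above the bench.
- wheel_axis (a point): Point on the vertical axis of the handwheel, 132 mm above the bench (level with the middle of the gripping part of the crank peg). Axes as the box's.
- wheel (a joint): Handwheel angle, rad, growing anticlockwise from above; stops at 0 and 4.4. It is the crank peg's direction seen from the axis, turned from the box's +x: at 0 the peg points to +x, at 1.571 to +y, at 3.142 to -x, exactly at the mark post (damper closed). Starts at 0.1 to 1.2 and stays where it is left (friction 0.12 N m, 2.5 N at the peg).
- crank (a point): Centre of the grip of the crank peg: a fixed upright black round peg, 17 mm in diameter, on the wheel rim, 50 mm from the axis. This point is 132 mm above the bench, the peg's top 158, the rim's top 106 (rim radius 52, bar 12 mm thick), the hub's top 108. A small pointer on the rim below the peg reaches 74 mm from the axis.
- mark (a point): Top of the fixed steel mark post on the box, 10 mm wide, 97 mm above the bench, 83 mm from the wheel axis towards the box's -x side.
- cassette_grip (a point): Centre between the cassette's two side catches, at the height to pinch them: 104 mm above the bench when seated, 92 mm above the cassette's underside. z up, x along its length (the box's x), y the line on which the catches are squeezed. Between them is a grey block 34 by 34 mm up to 120 mm above the bench; below it, 80 (x) by 36 (y) mm up to 90.
- cassette: The loose filter cassette, 0.25 to 0.5 kg. Origin: centre of its underside, 12 mm above the bench when seated; axes as point cassette_grip. Below the catches it has an aluminium core 90 mm (x) by 58 mm (y) by 42 mm high, down in the slot.
- catch_left (a joint): How far the +y catch is pressed in, m: 0 free, 0.007 fully in (hard stop), spring 2 to 4.6 N. Black upright plate 26 mm wide (x), 4 thick, showing from 75 to 127 mm above the bench; outer faces of both 60 mm apart free, 46 pressed in. A nose on each reaches 4 mm under the slot's edge and bars the way out unless both are pressed in over 4 mm, best fully.
- catch_right (a joint): The same for the catch on the cassette's -y side.
- hammer: Bystander: steel chipping hammer lying on the bench to the -y side of the box, about 200 mm long, head 90 mm wide. Origin under its middle.
- rod_can: Bystander: open steel can with welding rods, 64 mm in diameter, 136 mm high with its rods, standing to the +y side of the box. Origin at the centre of its underside.
- angle_offcut: Bystander: piece of steel angle, 120 by 50 by 50 mm, lying to the +y side of the box. Origin under its middle.
Mind the look-alikes: they are no part of the job. Leave any purple, red or yellow look-alike of the cassette alone.

How it is judged:
On the way:
1. the handwheel is brought to the mark and left still, the cassette still seated (value of joint wheel between 3 and 3.28 rad and velocity of joint wheel between -0.05 and 0.05 rad/s and height (world z) of cassette_grip below 0.112 m), for 0.3 s.
At the end, for the whole second after the job is handed in: Wheel within 0.14 rad of the mark; cassette underside at least 25 mm above the box top, upright within 0.25 rad, slower than 30 mm/s, held by the fingers with both catches pressed in over 4 mm, touching neither box nor bystanders (value of joint wheel between 3 and 3.28 rad and height (world z) of cassette_grip above 0.192 m and angle between cassette_grip's own z axis and vertical below 0.25 rad and value of joint each of catch_left, catch_right above 0.004 m and contact force between the fingers and cassette above 2 N and contact force between cassette and filter_box below 0.2 N and linear speed of cassette below 0.03 m/s and contact force between cassette and hammer below 0.2 N and contact force between cassette and rod_can below 0.2 N and contact force between cassette and angle_offcut below 0.2 N); the arm keeps its last pose, push and grip.
It fails at once if the hammer is shifted by more than 30 mm (distance of hammer from where it was at the start of the episode above 0.03 m).
It fails at once if the rod can is shifted by more than 30 mm (distance of rod_can from where it was at the start of the episode above 0.03 m).
It fails at once if the angle offcut is shifted by more than 30 mm (distance of angle_offcut from where it was at the start of the episode above 0.03 m).
It also fails if it takes over 54 s, if anything falls off the work surface, if the arm or the gripper's body presses on something with over 40 N, if the wrist force passes 120 N, or if a joint passes its speed limit or range.

## Working session

There is one attempt and no reset: what is moved stays moved. The work goes in short steps, Python scripts to look and compute and a shell command to move; the robot and the scene stay as the last step left them, time stands still between calls to the robot, and variables do not carry over. Pictures are saved under pics/ and viewed, and the job is handed in when it is done.

```bash
mkdir -p pics; ls; python3 - <<'E'
from bench import r
import cv2,numpy as np,pickle
s=r.observe(); print({k:np.round(v,3).tolist() for k,v in s.items()})
for n in ("scene","top"):
    c=r.capture(n); pickle.dump(c,open(f"pics/{n}0.pkl","wb"))
    print(n,c["fovy"],c["cx"],c["cy"],c["rvec"],c["tvec"])
    cv2.imwrite(f"pics/{n}0.png",cv2.resize(c["frame"][:,:,::-1],(800,600),interpolation=cv2.INTER_CUBIC))
E
```

```text
pics
{'time_s': 0.0, 'joints': [-1.317, 0.707, -0.028, 1.485, 0.022, 0.951, -0.075], 'dq': [0.001, -0.001, -0.001, -0.001, -0.001, 0.001, -0.001], 'effort': [0.002, -88.319, 1.236, -23.617, 0.017, 0.006, 0.0], 'eef_pos': [0.168, 0.55, 0.231], 'tool_rot': [0.568, 0.421, -0.421, -0.568], 'wrist_force': [0.223, 0.51, 0.38], 'wrist_torque': [0.001, -0.001, -0.024], 'opening': 0.086}
scene 56.02653632997473 253.37866729002226 196.07182381296346 [ 0.91278442  2.41703288 -1.2013482 ] [ 0.38182557 -0.15466946  1.41164572]
top 42.120705044051 250.87447966065017 184.60746706786367 [ 2.18219475 -2.03876911  0.21170182] [-0.00865224  0.54441561  1.4783364 ]
```

View pics/scene0.png

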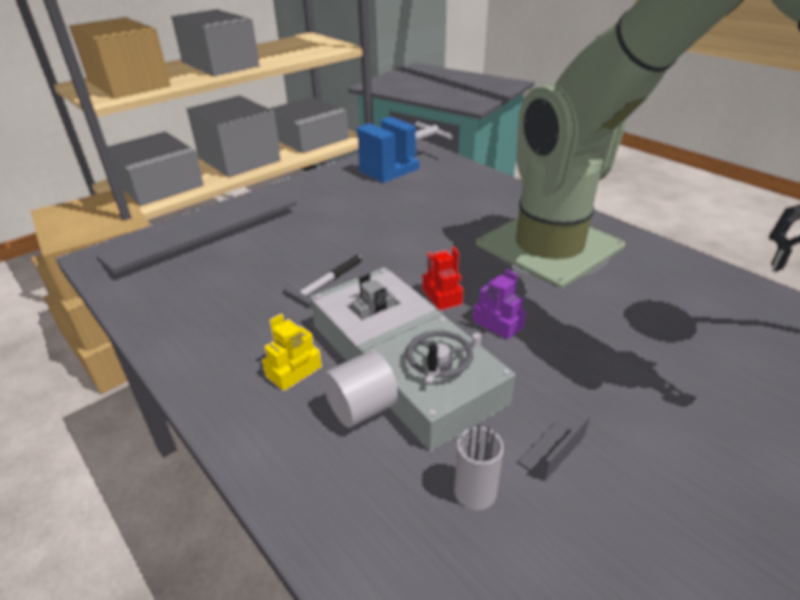

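View pics/top0.png

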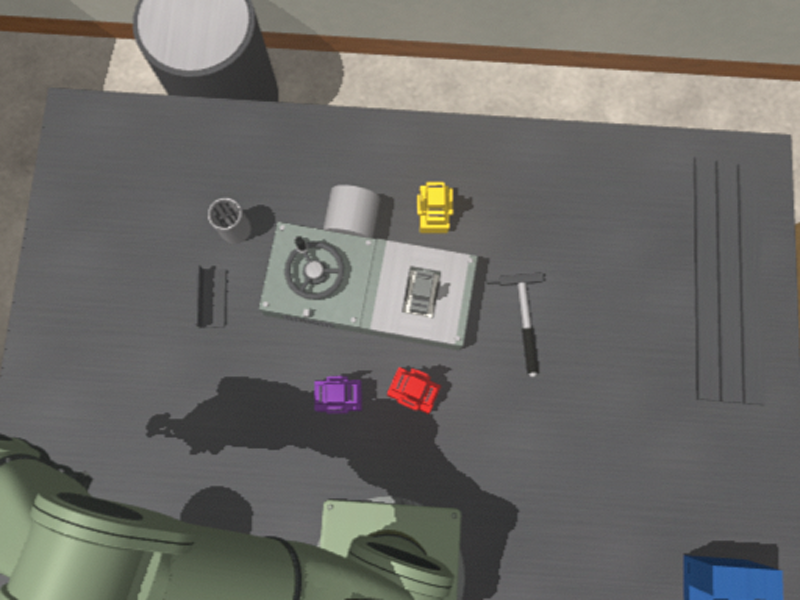

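The top view shows the box (corners near (275,222), (262,309), (465,348), (480,257)), with the wheel hub at (315,270), the peg at (300,243) and the mark post at (308,312). The grey cassette with black catches is at (422,292) in the slot. There are three look-alikes: yellow (436,207), purple (338,394) and red (414,390). All three stand on the bench, so the grey one in the slot is the target. Next I'll measure these points.

```bash
cat > h.py <<'E'
import cv2,numpy as np,pickle
from scipy.spatial.transform import Rotation as R
def K(c):
    f=c["frame"].shape[0]/2/np.tan(np.radians(c["fovy"])/2); return f
def cloud(c,s=None):
    f=K(c); h,w=c["z_map"].shape; u,v=np.meshgrid(np.arange(w),np.arange(h)); z=c["z_map"]
    P=np.stack([(u-c["cx"])/f*z,(v-c["cy"])/f*z,z],-1)
    if "rvec" in c:
        M=cv2.Rodrigues(np.array(c["rvec"],float))[0]; W=(P-np.array(c["tvec"]))@M
    else:
        H=np.array(c["hand_eye"]); P=P@H[:3,:3].T+H[:3,3]
        W=R.from_quat(s["tool_rot"]).apply(P.reshape(-1,3)).reshape(P.shape)+s["eef_pos"]
    W[z==0]=np.nan; return W
def ray(c,u,v,h,s=None):
    f=K(c); d=np.array([(u-c["cx"])/f,(v-c["cy"])/f,1])
    if "rvec" in c:
        M=cv2.Rodrigues(np.array(c["rvec"],float))[0]; o=-M.T@np.array(c["tvec"]); d=M.T@d
    else:
        H=np.array(c["hand_eye"]); Q=R.from_quat(s["tool_rot"]).as_matrix(); o=Q@H[:3,3]+s["eef_pos"]; d=Q@H[:3,:3]@d
    return o+d*(h-o[2])/d[2]
E
python3 - <<'E'
from h import *
c=pickle.load(open("pics/top0.pkl","rb")); W=cloud(c); z=W[...,2]
reg=np.zeros(z.shape,bool); reg[130:230,160:320]=1
m=(np.abs(z-0.075)<.008)&reg
print("top z",np.median(z[m]),m.sum())
xy=W[m][:,:2].astype(np.float32)
# keep largest component
n,l,st,_=cv2.connectedComponentsWithStats(m.astype(np.uint8)); k=1+np.argmax(st[1:,4])
xy=W[l==k][:,:2].astype(np.float32); rc=cv2.minAreaRect(xy); print(rc, cv2.boxPoints(rc))
for nm,u,v,h in [("c1",275,222,.075),("c2",262,309,.075),("c3",465,348,.075),("c4",480,257,.075),("hub",315,270,.108),("peg",300,243,.158),("mark",307,311,.097),("cass",422,292,.12)]:
    print(nm,ray(c,u/1.5625,v/1.5625,h).round(4), W[int(v/1.5625),int(u/1.5625)].round(4))
# top of peg/cassette clouds
m2=(z>.135)&(z<.17)&reg; n,l,st,ce=cv2.connectedComponentsWithStats(m2.astype(np.uint8))
for i in range(1,n): print(st[i],np.nanmedian(W[l==i],0).round(4))
I=c["frame"][125:235,150:320,::-1]; cv2.imwrite("pics/top0c.png",cv2.resize(I,None,fx=4.6,fy=4.6,interpolation=cv2.INTER_CUBIC))
E
```

```text
top z 0.07501508896513484 6358
((0.5854613184928894, 0.07306523621082306), (0.4005707800388336, 0.25333040952682495), 83.64019775390625) [[ 0.43738967 -0.11195666]
 [ 0.68916106 -0.1400185 ]
 [ 0.73353297  0.25808713]
 [ 0.48176157  0.28614897]]
c1 [0.658  0.2681 0.075 ] [ 6.798e-01  2.812e-01 -2.000e-04]
c2 [0.4822 0.276  0.075 ] [0.4847 0.2786 0.0733]
c3 [ 0.4332 -0.1192  0.075 ] [ 0.4453 -0.1237  0.0011]
c4 [ 0.6144 -0.1398  0.075 ] [ 0.6332 -0.1459  0.0078]
hub [0.5588 0.1768 0.108 ] [0.5621 0.1793 0.1038]
peg [0.597  0.2034 0.158 ] [0.5993 0.204  0.155 ]
mark [0.4805 0.1863 0.097 ] [0.4805 0.1877 0.0967]
cass [ 0.5275 -0.0293  0.12  ] [ 0.5303 -0.0289  0.1193]
[188 151   7   8  38] [0.6013 0.2069 0.1568]
```

View pics/top0c.png

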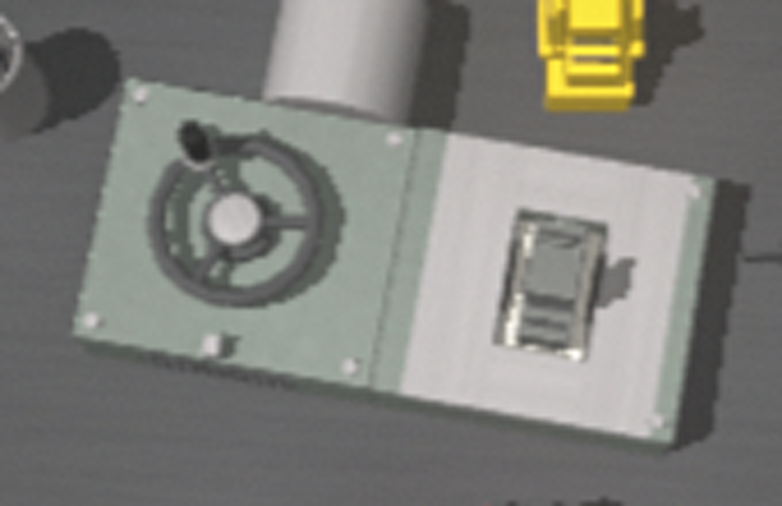

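```bash
python3 - <<'E'
from h import *
from bench import r
s=r.observe(); Q=R.from_quat(s["tool_rot"]).as_matrix(); print(Q.round(3)); print(r.__class__, [a for a in dir(r) if a[0]!='_'])
c=pickle.load(open("pics/top0.pkl","rb")); W=cloud(c)
for nm,(a,b,c0,d) in {"can":(130,195,125,160),"angle":(165,212,122,148),"hammer":(170,245,310,350)}.items():
    w=W[a:b,c0:d]; m=(w[...,2]>.008); print(nm,np.nanmin(w[m],0).round(3),np.nanmax(w[m],0).round(3))
E
```

```text
[[ 0.292 -0.    -0.957]
 [ 0.957 -0.001  0.292]
 [-0.001 -1.    -0.   ]]
<class 'host.Robot'> ['Unreachable', 'capture', 'hand_in', 'observe']
can [0.489 0.326 0.008] [0.706 0.448 0.139]
angle [0.446 0.35  0.008] [0.59  0.428 0.059]
hammer [ 0.379 -0.281  0.008] [ 0.608 -0.16   0.033]
```

```bash
python3 -m inch '[[0,0,0,-0.48,0,-0.97,1],[0,0,0,-0.48,0,-0.97,1],[0,0,0,-0.48,0,-0.97,1],[0,0,0,-0.48,0,-0.97,1],[0,0,0,-0.48,0,-0.97,1],[0,0,0,-0.48,0,-0.97,1],[0,0,0,-0.48,0,-0.97,1],[0,0,0,-0.48,0,-0.97,1]]'
python3 -m inch '[[0,0,0,-0.48,0,-0.97,1],[0,0,0,-0.48,0,-0.97,1],[0,0,0,-0.48,0,-0.97,1],[0,0,0,-0.48,0,-0.97,1],[0,0,0,-0.48,0,-0.97,1],[0,0,0,-0.48,0,-0.97,1],[0,0,0,-0.48,0,-0.97,1],[0,0,0,-0.48,0,-0.97,1]]'
```

```text
time_s: 0.9
eef_pos: [0.3273, 0.3974, 0.2286]
tool_rot: [0.567, 0.421, -0.424, -0.566]
wrist_force: [0.4, 1.2, -0.9]
opening: 0.0853
time_s: 1.7
eef_pos: [0.4912, 0.2424, 0.2272]
tool_rot: [0.567, 0.42, -0.426, -0.566]
wrist_force: [0.3, -0.3, -0.3]
opening: 0.0857
```

```bash
python3 -m inch '[[0,0,0,-0.4,0,-0.87,1],[0,0,0,-0.4,0,-0.87,1],[0,0,0,-0.4,0,-0.87,1],[0,0,0,-0.4,0,-0.87,1],[0,-0.8,0,0,0,0,1],[0,-0.8,0,0,0,0,1],[0,-0.6,0,0,0,0,1],[0,0,0,0,0,0,1]]'
python3 - <<'E'
from h import *
from bench import r
s=r.observe(); c=r.capture("wrist"); pickle.dump((s,c),open("pics/w1.pkl","wb"))
Q=R.from_quat(s["tool_rot"]).as_matrix(); print(Q.round(3),s["eef_pos"])
cv2.imwrite("pics/w1.png",cv2.resize(c["frame"][:,:,::-1],(800,600),interpolation=cv2.INTER_CUBIC))
W=cloud(c,s); z=W[...,2]
m=(z>.145)&(z<.17); n,l,st,ce=cv2.connectedComponentsWithStats(m.astype(np.uint8))
for i in range(1,n):
    if st[i,4]>50: print(st[i],np.nanmean(W[l==i],0).round(4))
E
```

```text
time_s: 2.5
eef_pos: [0.5676, 0.1713, 0.2244]
tool_rot: [-0.524, -0.47, 0.48, 0.524]
wrist_force: [-0.8, -0.3, 0.1]
opening: 0.0854
[[ 0.096 -0.01  -0.995]
 [ 0.995 -0.009  0.096]
 [-0.01  -1.     0.009]] [0.56763554 0.17130465 0.22439467]
[300 232  26  29 578] [0.6007 0.2066 0.1561]
```

View pics/w1.png

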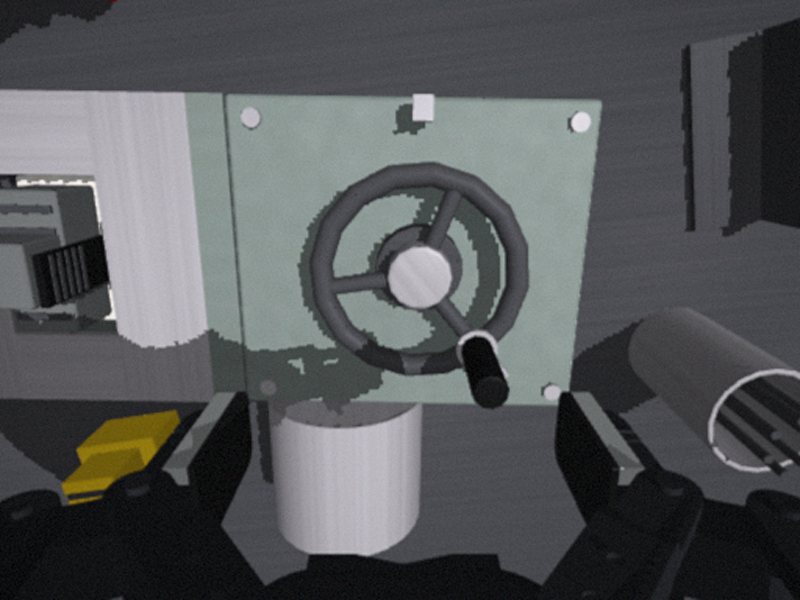

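The wrist view shows the hub at (420,278), the mark post at (423,107) and the peg top at (489,392).

```bash
python3 - <<'E'
from h import *
s,c=pickle.load(open("pics/w1.pkl","rb")); W=cloud(c,s); z=W[...,2]
k=1.5625
for nm,u,v,h in [("hub",420,278,.108),("mark",423,107,.097),("peg",489,392,.158),("pegbase",478,352,.108)]: print(nm,ray(c,u/k,v/k,h,s).round(4))
m=(z>.094)&(z<.112)&(np.hypot(W[...,0]-.56,W[...,1]-.178)<.07)
n,l,st,ce=cv2.connectedComponentsWithStats(m.astype(np.uint8))
p=W[m][:,:2]; 
d=np.hypot(p[:,0]-.56,p[:,1]-.178); q=p[d>.04].astype(np.float32); print(len(q))
A=np.c_[2*q,np.ones(len(q))]; so=np.linalg.lstsq(A,(q**2).sum(1),rcond=None)[0]; print("circ",so[:2],np.sqrt(so[2]+so[0]**2+so[1]**2), cv2.minEnclosingCircle(q))
print("median hub",np.nanmedian(W[170:188,258:280].reshape(-1,3),0))
E
```

```text
hub [0.5616 0.1808 0.108 ]
mark [0.4789 0.1896 0.097 ]
peg [0.6032 0.2068 0.158 ]
pegbase [0.6051 0.2082 0.108 ]
5783
circ [0.55976002 0.1800432 ] 0.050482750884330206 ((0.5648012161254883, 0.18368080258369446), 0.0627020001411438)
median hub [0.56183294 0.18053486 0.10849725]
```

```bash
cat > go.py <<'E'
import sys
from h import *
from bench import r
def tgt(x,y,z,yawx=np.pi/2-.112):
    s=r.observe(); Q=R.from_quat(s["tool_rot"])
    X=np.array([np.cos(yawx),np.sin(yawx),0]); Y=np.array([0,0,-1.]); T=R.from_matrix(np.c_[X,Y,np.cross(X,Y)])
    d=Q.inv().apply(np.array([x,y,z])-s["eef_pos"])/.025
    a=np.degrees((Q.inv()*T).as_rotvec())/5
    print("turn",a.round(2),"shift",d.round(2),"F",np.round(s["wrist_force"],1),"t",s["time_s"])
if __name__=="__main__": tgt(*map(float,sys.argv[1:]))
E
python3 go.py .602 .207 .175
```

```text
turn [-0.11  0.16 -0.12] shift [ 1.58  1.95 -1.25] F [-0.2  0.4 -0.5] t 2.55
```

```bash
python3 -m inch '[[-0.11,0.16,-0.12,0.5,0,-0.4,1],[0,0,0,0.55,0,-0.42,1],[0,0,0,0.53,0,-0.43,1],[0,0,0,0,0.6,0,1],[0,0,0,0,0.65,0,1],[0,0,0,0,0.7,0,1],[0,0,0,0,0,0,1],[0,0,0,0,0,0,1]]'; python3 go.py .602 .207 .113
```

```text
time_s: 3.35
eef_pos: [0.6038, 0.2094, 0.1739]
tool_rot: [0.531, 0.468, -0.468, -0.53]
wrist_force: [0.5, -0.5, 0.1]
opening: 0.0856
turn [ 0.   -0.16 -0.  ] shift [-0.11  2.44  0.06] F [ 0.5 -0.5  0.1] t 3.35
```

Tracking is good. Next I'll lower the gripper and close it lightly on the peg.

```bash
python3 -m inch '[[0,-0.16,0,-0.1,0.6,0.06,1],[0,0,0,0,0.6,0,1],[0,0,0,0,0.6,0,1],[0,0,0,0,0.6,0,1],[0,0,0,0,0,0,0.5],[0,0,0,0,0,0,0.2],[0,0,0,0,0,0,0],[0,0,0,0,0,0,0]]' 30; python3 go.py .602 .207 .113
```

```text
time_s: 4.15
eef_pos: [0.605, 0.2083, 0.1204]
tool_rot: [0.53, 0.473, -0.467, -0.527]
wrist_force: [0.1, -0.1, -0.6]
opening: 0.0279
turn [ 0.1  -0.05  0.05] shift [-0.06  0.3   0.12] F [ 0.1 -0.1 -0.6] t 4.15
```

```bash
python3 -m inch '[[0,0,0,0,0,0,0],[0,0,0,0,0,0,0],[0,0,0,0,0,0,0],[0,0,0,0,0,0,0],[0,0,0,0,0,0,0],[0,0,0,0,0,0,0],[0,0,0,0,0,0,0],[0,0,0,0,0,0,0]]' 30; python3 go.py .602 .207 .113
python3 - <<'E'
from h import *
from bench import r
c=r.capture("wrist")
cv2.imwrite("pics/w2.png",cv2.resize(c["frame"][:,:,::-1],(800,600),interpolation=cv2.INTER_CUBIC))
E
```

```text
time_s: 4.95
eef_pos: [0.6049, 0.2079, 0.1209]
tool_rot: [0.53, 0.473, -0.467, -0.527]
wrist_force: [0.8, -0.8, -4.1]
opening: 0.0159
turn [ 0.1  -0.05  0.04] shift [-0.05  0.32  0.11] F [ 0.8 -0.8 -4.1] t 4.95
```

View pics/w2.png

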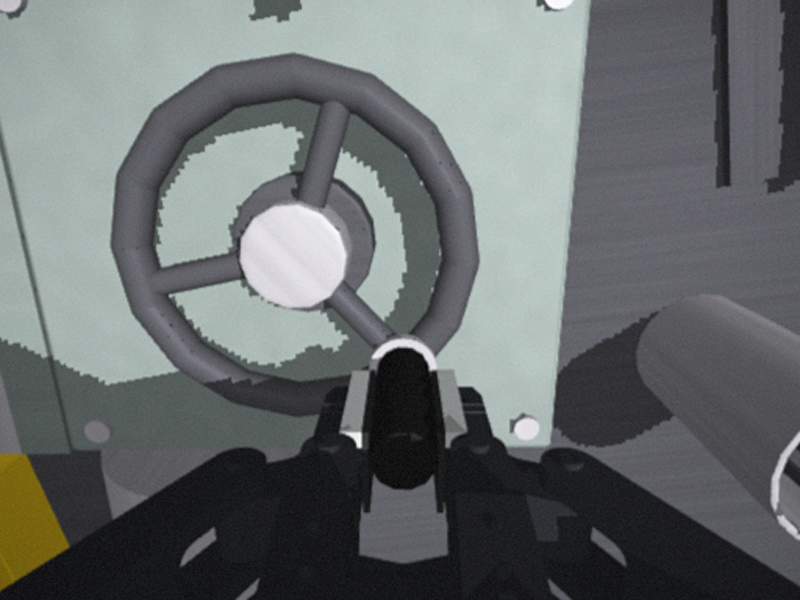

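```bash
python3 -m inch '[[0,0,0,0.22,0,0.22,0],[0,0,0,0.19,0,0.25,0],[0,0,0,0.14,0,0.28,0],[0,0,0,0.09,0,0.26,0],[0,0,0,0.06,0,0.31,0],[0,0,0,0.01,0,0.31,0],[0,0,0,-0.04,0,0.31,0],[0,0,0,-0.08,0,0.27,0]]' 30; cat > arc.py <<'E'
from h import *
from bench import r
s=r.observe(); d=s["eef_pos"]-np.array([.561,.180,0]); Q=R.from_quat(s["tool_rot"]).as_matrix()
print("theta",np.degrees(np.arctan2(d[1],d[0])+.112)%360,"rad",np.hypot(*d[:2]),"z",s["eef_pos"][2],"F",np.round(s["wrist_force"],1),"op",s["opening"]); print(Q.round(3))
E
python3 arc.py
```

```text
time_s: 5.8
eef_pos: [0.5566, 0.2297, 0.1211]
tool_rot: [0.533, 0.477, -0.462, -0.524]
wrist_force: [8.0, 8.5, -9.5]
opening: 0.0164
theta 101.43407692078729 rad 0.0499134968077847 z 0.12113763691477172 F [ 8.   8.5 -9.5] op 0.016385124039108388
[[ 0.117  0.025 -0.993]
 [ 0.993  0.005  0.118]
 [ 0.008 -1.    -0.024]]
```

```bash
python3 -m inch '[[0,0,0,-0.09,0,0.32,0],[0,0,0,-0.15,0,0.32,0],[0,0,0,-0.21,0,0.28,0],[0,0,0,-0.25,0,0.24,0],[0,0,0,-0.29,0,0.19,0],[0,0,0,-0.32,0,0.14,0],[0,0,0,-0.30,0,0.08,0],[0,0,0,-0.30,0,0.03,0]]' 30; python3 arc.py
python3 -c "
from h import *
from bench import r
s=r.observe();c=r.capture('wrist');pickle.dump((s,c),open('pics/w3.pkl','wb'))
cv2.imwrite('pics/w3.png',cv2.resize(c['frame'][:,:,::-1],(800,600)))"
```

```text
time_s: 6.6
eef_pos: [0.5051, 0.2047, 0.1209]
tool_rot: [-0.522, -0.488, 0.461, 0.526]
wrist_force: [-14.1, 14.4, 4.1]
opening: 0.0155
theta 162.56360385082235 rad 0.06106953243458295 z 0.12091693921265362 F [-14.1  14.4   4.1] op 0.01552560015236355
[[ 0.099  0.025 -0.995]
 [ 0.995  0.029  0.1  ]
 [ 0.032 -0.999 -0.022]]
```

View pics/w3.png

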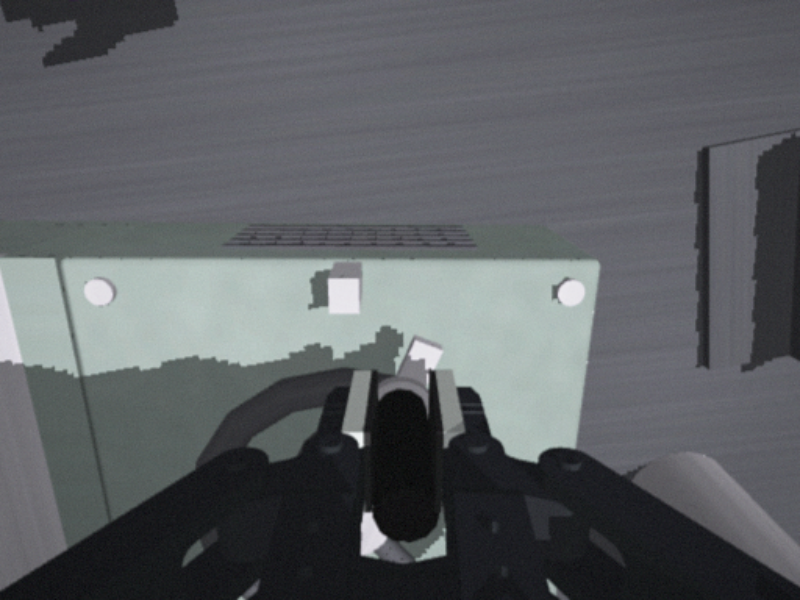

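```bash
python3 go.py .517 .2045 .117
```

```text
turn [0.24 0.14 0.36] shift [ 0.08  0.17 -0.49] F [-20.2  13.3   8.3] t 6.65
```

```bash
python3 -m inch '[[0,0,0,0,0,0,0.4],[0,0,0,0,0,0,0.4],[0.24,0.14,0.36,0.05,0.1,-0.25,0.4],[0,0,0,0.03,0.1,-0.25,0.4],[0,0,0,0,0,0,0.4],[0,0,0,0,0,0,0],[0,0,0,0,0,0,0],[0,0,0,0,0,0,0]]' 30; python3 arc.py; python3 go.py .5165 .2045 .117
python3 -c "
from h import *
from bench import r
s=r.observe();c=r.capture('wrist');pickle.dump((s,c),open('pics/w4.pkl','wb'))
cv2.imwrite('pics/w4.png',cv2.resize(c['frame'][:,:,::-1],(800,600)))"
```

```text
time_s: 7.45
eef_pos: [0.5182, 0.2048, 0.1171]
tool_rot: [0.528, 0.473, -0.47, -0.527]
wrist_force: [2.6, 2.2, -5.5]
opening: 0.0164
theta 156.35522038378647 rad 0.049489060107262096 z 0.1171259662623117 F [ 2.6  2.2 -5.5] op 0.016371987753773246
[[ 0.112  0.003 -0.994]
 [ 0.994  0.002  0.112]
 [ 0.002 -1.    -0.003]]
turn [ 0.04 -0.    0.03] shift [-0.02  0.    0.07] F [ 2.6  2.2 -5.5] t 7.45
```

View pics/w4.png

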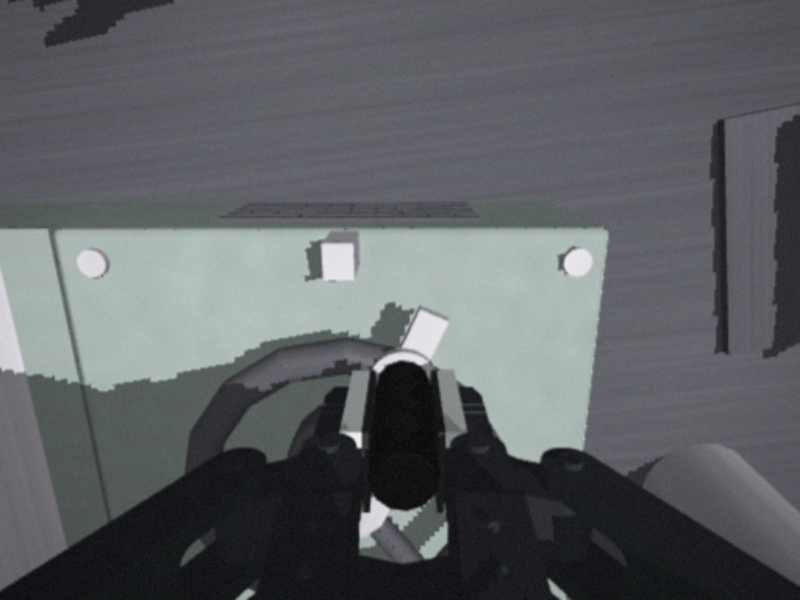

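```bash
python3 -m inch '[[0,0,0,-0.13,0,0.06,0],[0,0,0,-0.13,0,0.05,0],[0,0,0,-0.13,0,0.04,0],[0,0,0,-0.13,0,0.02,0],[0,0,0,-0.13,0,0.01,0],[0,0,0,-0.12,0,0,0],[0,0,0,0,0,0,0],[0,0,0,0,0,0,0]]' 30; python3 arc.py
python3 -c "
from h import *
from bench import r
s=r.observe();c=r.capture('wrist');pickle.dump((s,c),open('pics/w5.pkl','wb'))
cv2.imwrite('pics/w5.png',cv2.resize(c['frame'][:,:,::-1],(800,600)))"
```

```text
time_s: 8.3
eef_pos: [0.5102, 0.1912, 0.1171]
tool_rot: [-0.524, -0.477, 0.469, 0.527]
wrist_force: [3.4, 1.9, -3.7]
opening: 0.0161
theta 174.00691434352862 rad 0.05202858855325752 z 0.11707173333914327 F [ 3.4  1.9 -3.7] op 0.016067009469596997
[[ 0.104  0.005 -0.995]
 [ 0.994  0.011  0.105]
 [ 0.011 -1.    -0.004]]
```

View pics/w5.png

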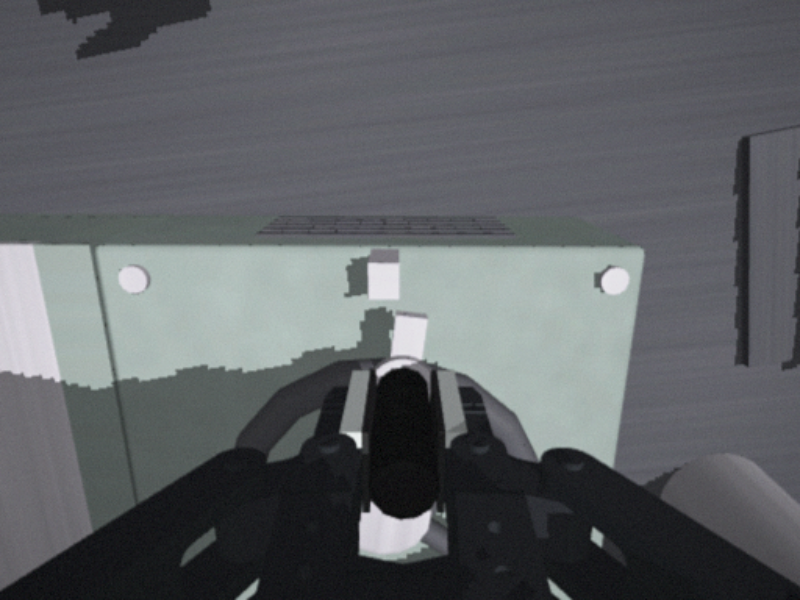

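```bash
python3 -m inch '[[0,0,0,-0.1,0,-0.02,0],[0,0,0,-0.1,0,-0.02,0],[0,0,0,-0.1,0,0,0],[0,0,0,0,0,0,0],[0,0,0,0,0,0,0],[0,0,0,0,0,0,0],[0,0,0,0,0,0,0],[0,0,0,0,0,0,0]]' 30; python3 arc.py
python3 -c "
from h import *
from bench import r
s=r.observe();c=r.capture('wrist');pickle.dump((s,c),open('pics/w6.pkl','wb'))
cv2.imwrite('pics/w6.png',cv2.resize(c['frame'][:,:,::-1],(800,600)))"
```

```text
time_s: 9.15
eef_pos: [0.5085, 0.1866, 0.117]
tool_rot: [-0.521, -0.478, 0.47, 0.527]
wrist_force: [0.9, 2.8, -3.0]
opening: 0.0161
theta 179.2076496012737 rad 0.05287357958270587 z 0.11702049601838438 F [ 0.9  2.8 -3. ] op 0.01606213617393947
[[ 0.1    0.003 -0.995]
 [ 0.995  0.014  0.1  ]
 [ 0.014 -1.    -0.001]]
```

View pics/w6.png

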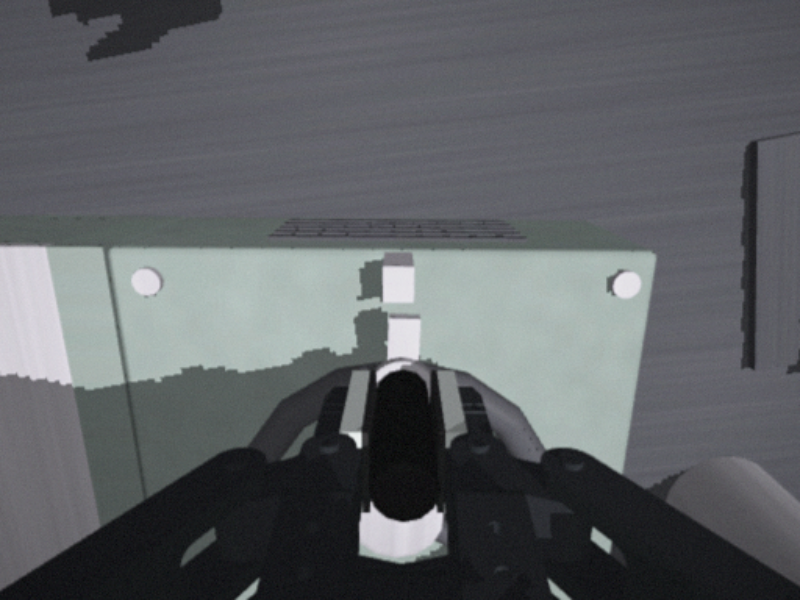

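```bash
python3 -m inch '[[0,0,0,-0.06,0,0,0],[0,0,0,0,0,0,0],[0,0,0,0,0,0,0.3],[0,0,0,0,0,0,0.7],[0,0,0,0,0,0,1],[0,0,0,0,0,0,1],[0,0,0,0,-0.5,0,1],[0,0,0,0,-0.8,0,1]]' 30
python3 -m inch '[[0,0,0,0,-1,0,1],[0,0,0,0,-1,0,1],[0,0,0,0,-1,0,1],[0,0,0,0,-0.8,0,1],[0,0,0,0,0,0,1],[0,0,0,0,0,0,1],[0,0,0,0,0,0,1],[0,0,0,0,0,0,1]]' 30
python3 -c "
from h import *
from bench import r
s=r.observe();c=r.capture('wrist');pickle.dump((s,c),open('pics/w7.pkl','wb'))
cv2.imwrite('pics/w7.png',cv2.resize(c['frame'][:,:,::-1],(800,600)))"
```

```text
time_s: 10.0
eef_pos: [0.5071, 0.1843, 0.1486]
tool_rot: [-0.521, -0.477, 0.471, 0.528]
wrist_force: [-0.0, -0.5, 0.6]
opening: 0.0853
time_s: 10.8
eef_pos: [0.5069, 0.1825, 0.2483]
tool_rot: [-0.521, -0.477, 0.471, 0.528]
wrist_force: [0.2, -0.0, -0.8]
opening: 0.0856
```

View pics/w7.png

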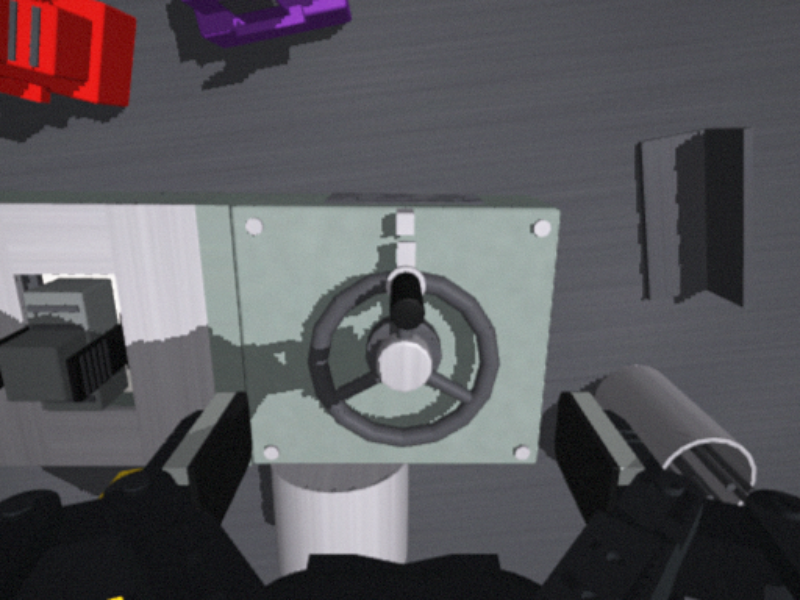

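```bash
python3 go.py .54 -.029 .235
```

```text
turn [-0.02  0.12  0.15] shift [-8.29  0.42 -2.18] F [ 0.2  0.6 -0.2] t 10.85
```

```bash
python3 -m inch '[[0,0.12,0.15,-0.9,0,-0.24,1],[0,0,0,-0.95,0,-0.24,1],[0,0,0,-0.95,0,-0.24,1],[0,0,0,-0.95,0,-0.24,1],[0,0,0,-0.95,0,-0.24,1],[0,0,0,-0.95,0.1,-0.24,1],[0,0,0,-0.9,0.1,-0.24,1],[0,0,0,-0.9,0.1,-0.24,1]]'; python3 go.py .54 -.029 .235
```

```text
time_s: 11.65
eef_pos: [0.5334, -0.0116, 0.2362]
tool_rot: [-0.524, -0.471, 0.475, 0.528]
wrist_force: [0.1, -0.5, 0.1]
opening: 0.0853
turn [-0.09  0.06 -0.01] shift [-0.66  0.05 -0.33] F [ 0.1 -0.5  0.1] t 11.65
```

```bash
python3 -m inch '[[-0.09,0.06,0,-0.22,0,-0.1,1],[0,0,0,-0.22,0,-0.11,1],[0,0,0,-0.22,0,-0.11,1],[0,0,0,0,0,0,1],[0,0,0,0,0,0,1],[0,0,0,0,0,0,1],[0,0,0,0,0,0,1],[0,0,0,0,0,0,1]]'; 
python3 -c "
from h import *
from bench import r
s=r.observe();c=r.capture('wrist');pickle.dump((s,c),open('pics/w8.pkl','wb'))
print(s['eef_pos'])
cv2.imwrite('pics/w8.png',cv2.resize(c['frame'][:,:,::-1],(800,600)))
W=cloud(c,s); z=W[...,2]
ok=(np.hypot(W[...,0]-.54,W[...,1]+.029)<.06)
for lo,hi in ((.116,.1235),(.1245,.132)):
  m=ok&(z>lo)&(z<hi); n,l,st,ce=cv2.connectedComponentsWithStats(m.astype(np.uint8))
  for i in range(1,n):
    if st[i,4]>60: q=W[l==i]; print(lo,st[i],np.nanmean(q,0).round(4),np.nanmin(q,0).round(4),np.nanmax(q,0).round(4),cv2.minAreaRect(q[:,:2].astype(np.float32)))
"
```

```text
time_s: 12.45
eef_pos: [0.5396, -0.0297, 0.2349]
tool_rot: [-0.527, -0.471, 0.472, 0.528]
wrist_force: [-0.1, -0.2, -0.4]
opening: 0.0852
[ 0.53962591 -0.02967367  0.23492436]
0.116 [ 237  162   43   41 1707] [ 0.5366 -0.0284  0.1203] [ 0.5193 -0.0469  0.1163] [ 0.555  -0.01    0.1225] ((0.5373110175132751, -0.028301674872636795), (0.03347161412239075, 0.033357955515384674), 82.97489166259766)
0.1245 [219 169   7  33 177] [ 0.5339 -0.0561  0.1273] [ 0.5218 -0.0593  0.1245] [ 0.5474 -0.053   0.1291] ((0.534515380859375, -0.05626750737428665), (0.004186033271253109, 0.025818848982453346), 83.55044555664062)
0.1245 [291 169   6  33 178] [ 0.5399 -0.0006  0.1274] [ 0.5278 -0.0036  0.1245] [0.5533 0.0026 0.1294] ((0.5405192971229553, -0.0005642296746373177), (0.004166618455201387, 0.0255721565335989), 83.89033508300781)
```

View pics/w8.png

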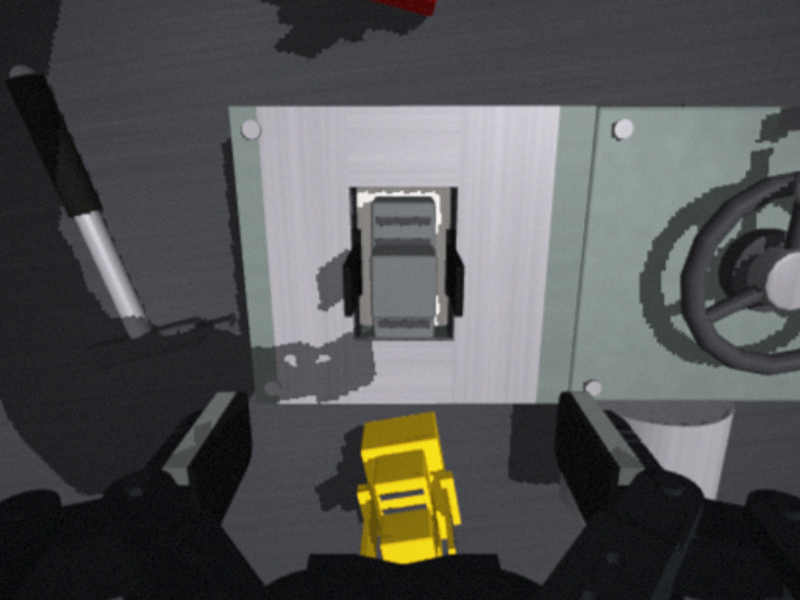

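The grey cassette in the slot (block at (403,268), black catches at (352,282) and (458,282)) is the target, and this enlarged view confirms it. The measured catch spacing is 56 mm between plate centres, and the block is 33.5 mm square, 120 mm high. Both match the description.

```bash
python3 go.py .5373 -.0284 .13; python3 -m inch '[[0,0.05,0,0.07,0.8,0.08,1],[0,0,0,0,0.9,0,1],[0,0,0,0,0.9,0,1],[0,0,0,0,0.9,0,1],[0,0,0,0,0.6,0,1],[0,0,0,0,0,0,1],[0,0,0,0,0,0,1],[0,0,0,0,0,0,1]]'; python3 go.py .5373 -.0284 .084
```

```text
turn [-0.03  0.   -0.01] shift [0.04 4.2  0.09] F [-0.8 -0.5  0.4] t 12.5
time_s: 13.3
eef_pos: [0.5386, -0.0268, 0.1308]
tool_rot: [0.528, 0.471, -0.47, -0.528]
wrist_force: [0.1, 0.2, 0.3]
opening: 0.0854
turn [ 0.01 -0.04 -0.  ] shift [-0.07  1.87  0.04] F [0.1 0.2 0.3] t 13.3
```

```bash
python3 -m inch '[[0,-0.04,0,-0.06,0.5,0.04,1],[0,0,0,0,0.5,0,1],[0,0,0,0,0.5,0,1],[0,0,0,0,0.4,0,1],[0,0,0,0,0.1,0,1],[0,0,0,0,0,0,1],[0,0,0,0,0,0,1],[0,0,0,0,0,0,1]]'; python3 go.py .5373 -.0284 .084
```

```text
time_s: 14.1
eef_pos: [0.5398, -0.0281, 0.0822]
tool_rot: [0.529, 0.473, -0.469, -0.525]
wrist_force: [0.4, 0.0, -0.3]
opening: 0.0855
turn [ 0.08 -0.    0.01] shift [-0.02 -0.07  0.1 ] F [ 0.4  0.  -0.3] t 14.1
```

```bash
python3 -m inch '[[0.08,0,0,-0.02,-0.05,0.1,1],[0,0,0,0,0,0,0.7],[0,0,0,0,0,0,0.6],[0,0,0,0,0,0,0.5],[0,0,0,0,0,0,0.3],[0,0,0,0,0,0,0.2],[0,0,0,0,0,0,0.2],[0,0,0,0,0,0,0.2]]' 60; python3 go.py .5373 -.0284 .084
python3 -c "
from h import *
from bench import r
s=r.observe();c=r.capture('wrist');pickle.dump((s,c),open('pics/w9.pkl','wb'))
print(s['eef_pos'],s['opening'])
cv2.imwrite('pics/w9.png',cv2.resize(c['frame'][:,:,::-1],(800,600)))"
```

```text
time_s: 14.9
eef_pos: [0.5373, -0.0291, 0.0858]
tool_rot: [0.528, 0.471, -0.471, -0.527]
wrist_force: [0.4, -1.4, 1.0]
opening: 0.04
turn [ 0.02 -0.01 -0.01] shift [0.03 0.07 0.  ] F [ 0.4 -1.4  1. ] t 14.9
[ 0.53730619 -0.02914994  0.08577483] 0.03998831410629057
```

View pics/w9.png

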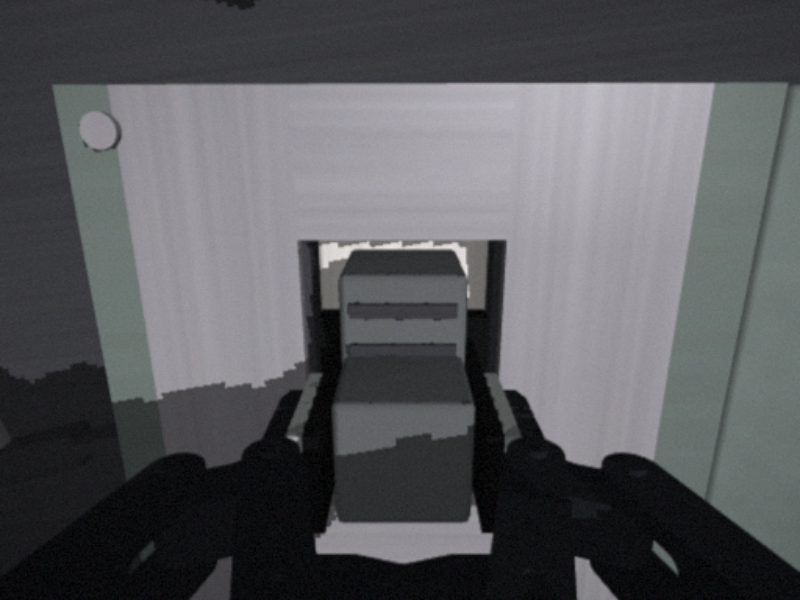

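Both catches are between the pads. The opening reads 40 mm against the expected 46, so I'll lift slowly and check.

```bash
python3 -m inch '[[0,0,0,0,0,0,0.2],[0,0,0,0,0,0,0.2],[0,0,0,0,-0.1,0,0.2],[0,0,0,0,-0.15,0,0.2],[0,0,0,0,-0.2,0,0.2],[0,0,0,0,-0.2,0,0.2],[0,0,0,0,-0.2,0,0.2],[0,0,0,0,0,0,0.2]]' 60; python3 go.py .5373 -.0284 .19
python3 -c "
from h import *
from bench import r
s=r.observe();c=r.capture('wrist');pickle.dump((s,c),open('pics/w10.pkl','wb'))
print(s['eef_pos'],s['opening'])
cv2.imwrite('pics/w10.png',cv2.resize(c['frame'][:,:,::-1],(800,600)))"
```

```text
time_s: 15.75
eef_pos: [0.5371, -0.029, 0.1086]
tool_rot: [0.528, 0.471, -0.471, -0.527]
wrist_force: [-0.2, 0.4, -4.9]
opening: 0.0401
turn [ 0.01 -0.01 -0.  ] shift [ 0.02 -3.25 -0.01] F [-0.2  0.4 -4.9] t 15.75
[ 0.53705678 -0.02899029  0.10863859] 0.040082058892147714
```

View pics/w10.png

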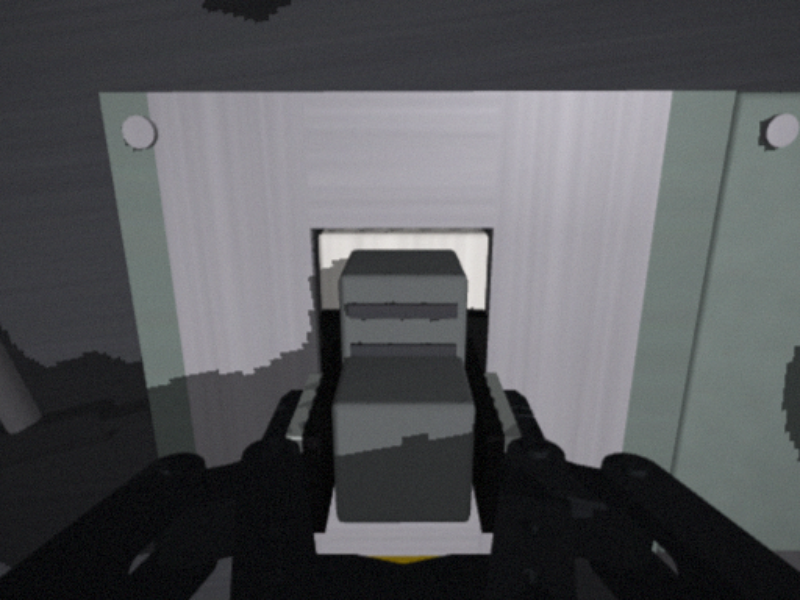

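```bash
python3 -m inch '[[0,0,0,0,-0.4,0,0.2],[0,0,0,0,-0.5,0,0.2],[0,0,0,0,-0.5,0,0.2],[0,0,0,0,-0.5,0,0.2],[0,0,0,0,-0.5,0,0.2],[0,0,0,0,-0.5,0,0.2],[0,0,0,0,-0.4,0,0.2],[0,0,0,0,-0.3,0,0.2]]' 60;python3 -m inch '[[0,0,0,0,-0.2,0,0.2],[0,0,0,0,-0.1,0,0.2],[0,0,0,0,0,0,0.2],[0,0,0,0,0,0,0.2],[0,0,0,0,0,0,0.2],[0,0,0,0,0,0,0.2],[0,0,0,0,0,0,0.2],[0,0,0,0,0,0,0.2]]' 60
python3 -c "
from h import *
from bench import r
s=r.observe();c=r.capture('wrist')
print(s['eef_pos'],s['opening'],s['wrist_force'],np.abs(s['dq']).max())
cv2.imwrite('pics/w11.png',cv2.resize(c['frame'][:,:,::-1],(800,600)))
W=cloud(c,s);m=(W[...,2]>.15); q=W[235:330,215:300].reshape(-1,3); print(np.nanmedian(q,0))
c=r.capture('scene'); cv2.imwrite('pics/s11.png',cv2.resize(c['frame'][120:320,150:400,::-1],(800,640))[:600])
W=cloud(c);pickle.dump(c,open('pics/s11.pkl','wb'))
ok=(np.hypot(W[...,0]-.537,W[...,1]+.029)<.05)&(W[...,2]>.1)&(W[...,2]<.25);print(np.nanmin(W[ok][:,2]),ok.sum())
c=r.capture('top'); cv2.imwrite('pics/t11.png',cv2.resize(c['frame'][:,:,::-1],(800,600)))
"
```

```text
time_s: 16.6
eef_pos: [0.536, -0.0289, 0.2045]
tool_rot: [-0.527, -0.471, 0.471, 0.528]
wrist_force: [-0.3, -0.2, -4.6]
opening: 0.04
time_s: 17.4
eef_pos: [0.5356, -0.0288, 0.212]
tool_rot: [-0.527, -0.47, 0.472, 0.528]
wrist_force: [0.2, 0.9, -3.3]
opening: 0.0401
[ 0.53555529 -0.02884457  0.21196581] 0.04014386709529382 [ 0.2067402   0.93441866 -3.31806977] 0.0027838099333573592
[ 0.52916913 -0.02719303  0.24638188]
0.13521875665023167 1042
```

View pics/w11.png

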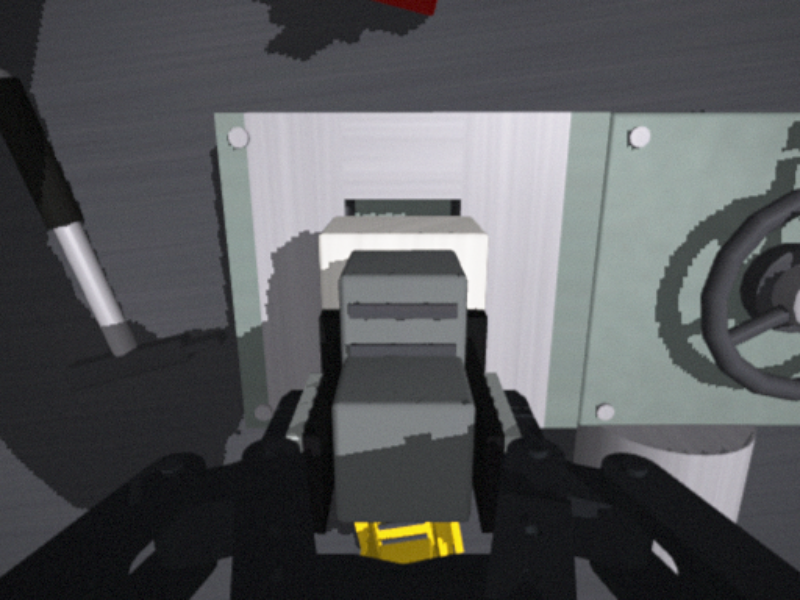

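View pics/s11.png

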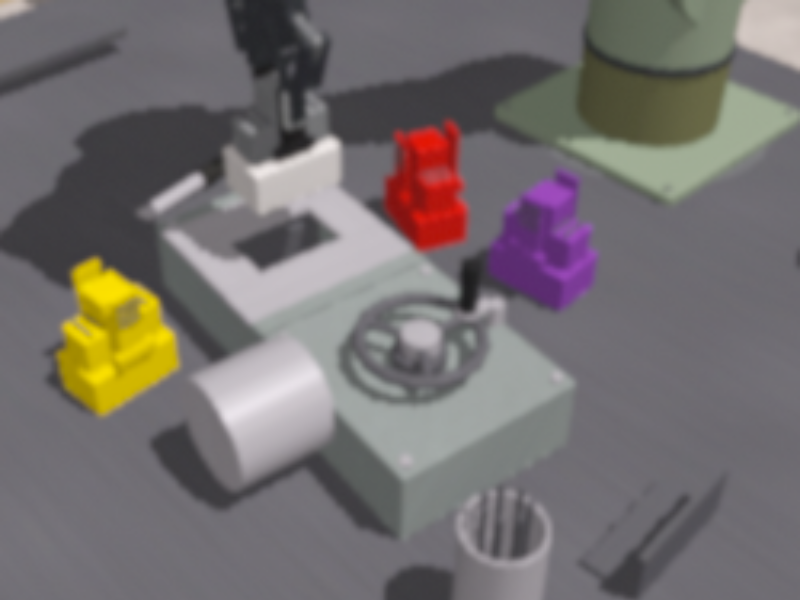

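View pics/t11.png

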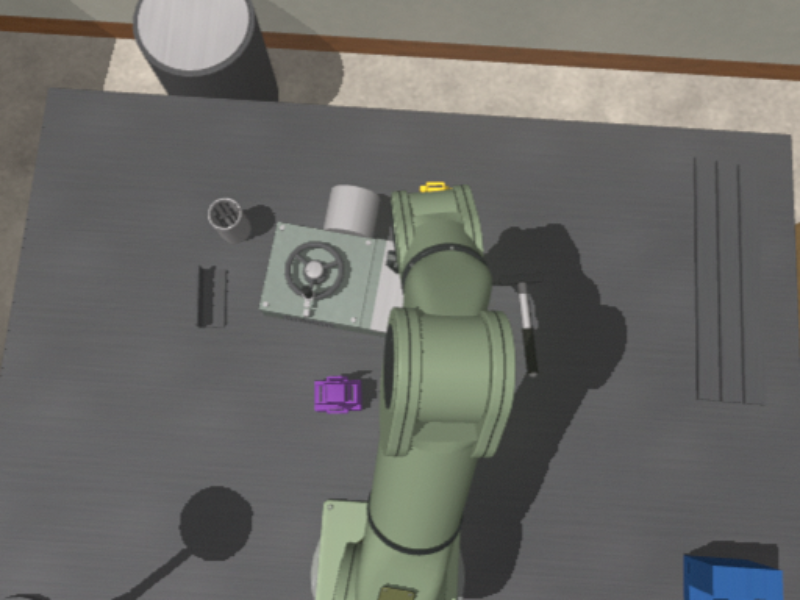

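The cassette hangs clear of the box, upright and still, with its lowest visible point at about 0.135 m. The peg and pointer are on the mark, and the hammer, can and angle steel have not moved. Handing in.

```bash
python3 -c "
from bench import r
print(r.hand_in())"
```

```text
the job is handed in; nothing more can be done
None
```

I cranked the handwheel about 140° anticlockwise onto the mark, then pinched both catches and lifted the cassette straight up out of its slot. I handed in at about 17.5 s with it still held; no verdict was reported.

**Last checks:**
- **Wheel:** after release, hub, pointer and mark post all sat on the same image column (405). The later scene and top views still show the peg on the mark.
- **Cassette:** its lowest visible point was at about 0.135 m, so it hung about 6 cm above the box. It was upright and still, and the wrist force showed its weight at 3 to 5 N.
- **Bystanders:** the hammer, rod can and angle steel were where they started by eye in the top view; the arm hid part of the hammer.

**Disagreements:**
- **Finger opening:** it read 40 mm on the catches, where 46 mm was expected with them fully pressed in. The peg read 16 mm for its 17 mm, so I judged this to be a reading offset. The catches stayed between the pads throughout the lift, but I could not measure their travel directly.
- **Peg slip:** halfway through the cranking the peg slid about 10 mm within the pads, so I reopened slightly, re-centred and gripped it again.

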